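Turn the leaf of the laundry care guide

ROBOT

A 6-joint arm with a two-finger parallel gripper is mounted at the origin on a cart in front of the work surface, level with it; the furniture and walls round the work are solid. World frame = base frame: x ahead of the robot, y to its left, z up, the work surface at z = 0. Lengths are in m, angles in rad, forces in N, time in s.
With the tool pointing down it reaches from about 0.35 to 0.975 m from the base axis. Payload 4.9 kg.
Tool frame: the origin (TCP) lies midway between the tips of the shut fingers; the grasp point (between the pads) lies 19 mm behind it; z points along the fingers, y is the line along which they close (so a half turn about z gives the same grasp; the last joint's range is limited). The gripper opens to 85 mm and grips with 20 to 120 N. Pads are 22 mm wide; open, the fingers measure 114 mm over their backs; the gripper's body (76 mm by 85 mm) begins 54 mm behind the grasp point. The pads swing forward as they close: fully open they stand 13 mm farther back than shut.
Start: joints at [-1.405, 0.053, 1.613, -0, 1.476, -0.119], TCP at [0.176, -0.6, 0.231] pointing down, gripper open.
Joint ranges: [-3.01, 3.01], [-1.01, 2.22], [0.06, 2.58], [-1.02, 4.17], [0.09, 2.62], [-3.14, 3.14]. Speed limits (rad/s): [2.57, 2.57, 3.14, 3.14, 3.14, 3.14].

INTERFACE

Orientations are given as a rotation vector (axis times angle).
In Python, from station import ctrl gives the robot as it stands.
- The arm moves only by the tool carry_out, never from a script. Its argument "moves" is a list of rows, each an object of numbers: "x", "y", "z": the shift along the tool's x, y, z in units of 25 mm (1.0 is 25 mm); "turn": the turn about the tool's z in rad. In form: [{"x": .., "y": .., "z": .., "turn": ..}, ...]. A call has exactly 8 rows; each row shifts and turns the commanded pose from where the row before left it, along the tool's axes as they then stand; what a row does not reach is not made up. A row lasts 1/10 s, in which the tool goes at most 50 mm and 8.59 degrees, less where a joint would pass 70% of its speed; a pose out of reach is approached as far as the arm can. A call is refused whole if a number of a shift passes 1 or a number of a turn 0.15, either way. A call with a gripper value outside its range is refused whole. "grip" is the finger opening in mm, from 0 to 85.4, set as the call begins (left out, the last holds). The fingers move at their own pace and stop on an object; "newtons" is the grip in N (left out, the last holds). Time passes only in rows, so rows that do not move let the fingers close, or fill a call up. It gives the time, the measured TCP pose, the force, the opening and the grip force at its end, in the units of the state.
- ctrl.get_obs(): the state, without advancing time (a new reading comes with each control period).
- ctrl.get_image(name): name is "scene" or "top"; returns the picture (480x640x3 uint8, red, green, blue); there is no depth.
- ctrl.calibration(name): a dict with "fx", "fy", "cx", "cy" (pixels), "R" (3x3) and "t" (3): a world point X has camera coordinates R X + t. Camera axes: x right, y down, z forward; pixel columns grow to the right and rows downward; lengths in m; the calibration is good to about 2 mm. A picture is of the moment at which its call begins. calibration takes no time and is no camera call.
- ctrl.finish_job(): hands the job in; it is judged then, once.
Trained networks look in the newest picture that a camera, given by its name, has taken for a name from the list of things; names that differ only in an ending like _2 or _b are one class to them, and where a whole thing is asked for, a point or a joint stands for the part that bears it (a point fixed in the world has none). Each returns a list of dicts, best first, with "confidence" (0 to 1); they miss things now and then, are a little off and sometimes report something else, mostly with a low value. They report only what shows in the picture. A call takes as long as a camera call.
- ctrl.look_for(camera, query): "rect" ([left, top, width, height] in pixels, round what is visible of it).
- ctrl.mark_of(camera, query): "pixel" ([column, row] in pixels: a listed point, or the origin of a listed thing).
The state is a dict: "t": time; "q": joint angles; "dq": joint speeds; "effort": joint torques, N m; "tool_pos": TCP position; "tool_rot": TCP orientation; "contact_force": force on the tool from outside, world axes, zero at the start; "wrist_torque": the same for the moment, N m; "opening": finger opening in m; "grip_force": force on a finger pad.
Only numpy, scipy, OpenCV 4.12 (cv2) and the standard library are available. Lean on these libraries where they do the work, as an engineer would, in place of code of your own. Each camera call takes 0.05 s, during which the arm holds its last target. There are 200 camera calls.

TASK

Turn the half-raised leaf of the open care-symbol guide over its spine with the fingertips, away from you, and press it down so that it lies flat on the far side. Do it gently, without gripping the leaf; leave the leaf below it lying on the near side, the guide where it is, and the things around it untouched.

Things in the scene. Friction and masses are not known exactly. Their poses are not given: they have to be found in the camera images.
- guide: Open ring-bound care guide lying loose on the worktop, 1.4 kg, grey cover 270 x 172 x 6 mm. Origin on the worktop under the middle of the spine; y along the spine, x across it to the far side (within 0.3 rad of world x), z up. On the cover a near paper block (x -131 to -19 mm, top at z 19 mm) and a far one (x 19 to 131 mm, top at z 27 mm), 160 mm wide.
- spine (a point): Middle of the upper leaf's hinge line, which runs along the guide's y, 30 mm above the guide's origin. Four binding wires stand round it at y = +-45 and +-60 mm, up to z 47 mm.
- leaf (a joint): Angle of the upper, half-raised leaf (starts at 0.4 to 0.7). 0: flat on the near side; pi/2: upright; pi (stop): flat on the far side, its mid-plane 30 mm above the worktop. The hinge is stiff (0.12 N m of friction, no spring): the leaf stays at any angle where it is left and does not fall, so it must be pushed all the way; 1 to 2 N at its outer edge moves it.
- leaf_edge (a point): Middle (y = 0) of the upper leaf's outer edge, in its mid-plane, 125 mm from the hinge line. The leaf is a rigid white plate, 90 g, 4 mm thick, 154 mm wide along the spine, from 9 to 125 mm from the hinge line, with an index tab 44 mm wide centred at y = +40 mm reaching to 140 mm; a circle in a square on both faces.
- under_leaf (a joint): Angle of the lower leaf, a like plate with a triangle on it, hinged 8 mm lower and with its tab at y = -40 mm. 0: flat on the near side, where it lies and stays; its upper face is 24 mm above the worktop.
- tape_roll: Roll of masking tape, 96 mm across, 25 mm high, lying loose at the left of the guide. Origin at the centre of its underside.
- pill_bottle: White tablet bottle, 38 mm across, 78 mm tall, standing loose at the far right of the guide. Origin at the centre of its underside.
- wax_tin: Flat tin, 70 mm across, 25 mm high, lying loose at the near right of the guide. Origin at the centre of its underside.

How it is judged:
On the way:
1. the upper leaf is raised past upright (value of joint leaf above 1.7 rad).
At the end, for the whole second after the job is handed in: The upper leaf lies flat on the far side (within 0.08 rad of its stop, about 10 mm at its edge) and is at rest; the lower leaf is still flat on the near side; the guide has stayed within 30 mm and the bystanders within 20 mm of where they were (value of joint leaf above 3.06 rad and value of joint under_leaf below 0.08 rad and velocity of joint leaf below 0.05 rad/s and distance of guide from where it was at the start of the episode below 0.03 m and angle between guide's own z axis and vertical below 0.05 rad and distance of each of tape_roll, pill_bottle, wax_tin from where it was at the start of the episode below 0.02 m); the robot touches nothing.
It fails at once if the lower leaf is raised (value of joint under_leaf above 0.3 rad).
It fails at once if the guide is lifted or dragged (distance of guide from where it was at the start of the episode above 0.03 m or angle between guide's own z axis and vertical above 0.12 rad).
It fails at once if the leaf is gripped or forced: over 25 N of finger contact while it is being turned (contact force between the fingers and guide above 25 N and value of joint leaf below 2.9 rad).
It fails at once if the guide is pressed with more than 60 N (contact force between the fingers and guide above 60 N).
It fails at once if a bystander is moved or picked up (distance of any of tape_roll, pill_bottle, wax_tin from where it was at the start of the episode above 0.02 m).
It also fails if it takes over 40 s, if anything falls off the work surface, if the arm or the gripper's body presses on something with over 40 N, if the wrist force passes 120 N, or if a joint passes its speed limit or range.

## Working session

There is one attempt and no reset: what is moved stays moved. The work goes in short steps, Python scripts to look and compute and a tool call to move; the robot and the scene stay as the last step left them, time stands still between calls to the robot, and variables do not carry over. Pictures are saved under pics/ and viewed, at most 10 in all, crops included, and the job is handed in when it is done.

Besides the shell and the picture viewer there is one more tool, called after "Emit:" as a command line: name --argument value ..., lists and objects as JSON in quotes. carry_out: Moves the arm, as the interface text tells. Its arguments: {"type":"object","properties":{"moves":{"type":"array"},"grip":{"type":"number"},"newtons":{"type":"number"}},"required":["moves"]}

```bash
mkdir -p pics
cat > h.py <<'E'
import numpy as np,cv2
from station import ctrl
def ray(c,p):
    k=ctrl.calibration(c);R=np.array(k['R']);t=np.array(k['t'])
    return -R.T@t, R.T@np.array([(p[0]-k['cx'])/k['fx'],(p[1]-k['cy'])/k['fy'],1])
def atz(c,p,z):
    o,d=ray(c,p);return o+d*(z-o[2])/d[2]
def proj(c,X):
    k=ctrl.calibration(c);v=np.array(k['R'])@X+np.array(k['t']);return [k['fx']*v[0]/v[2]+k['cx'],k['fy']*v[1]/v[2]+k['cy']]
def tri(p,q):
    o,d=ray('scene',p);a,b=ray('top',q)
    A=np.c_[d,-b];s=np.linalg.lstsq(A,a-o,rcond=None)[0];P=o+d*s[0];Q=a+b*s[1];return (P+Q)/2,np.linalg.norm(P-Q)
E
python3 - <<'E'
from h import *
for c in ['scene','top']:
    cv2.imwrite(f'pics/{c}.png',ctrl.get_image(c)[:,:,::-1])
    for n in ['guide','spine','leaf_edge','tape_roll','pill_bottle','wax_tin']:
        r=ctrl.mark_of(c,n)[:1]
        z={'spine':.03}.get(n,0)
        for e in r: print(c,n,np.round(e['pixel'],1),round(e['confidence'],2),np.round(atz(c,e['pixel'],z),3))
o=ctrl.get_obs();print(o['t'],o['tool_pos'],o['tool_rot'],o['opening'])
E
```

```text
scene guide [313.7 225. ] 0.71 [0.639 0.091 0.   ]
scene spine [312.6 217.4] 0.62 [0.631 0.081 0.03 ]
scene leaf_edge [258.5 209.1] 0.63 [0.563 0.196 0.   ]
scene tape_roll [273.2 191.3] 0.63 [0.618 0.239 0.   ]
scene pill_bottle [315.9 227.7] 0.51 [0.639 0.081 0.   ]
scene wax_tin [305.5 296.1] 0.91 [ 0.531 -0.07   0.   ]
top guide [262.3 215.6] 0.96 [0.636 0.087 0.   ]
top spine [262.5 210.8] 0.93 [0.643 0.085 0.03 ]
top leaf_edge [254.3 271.3] 0.82 [0.52  0.101 0.   ]
top tape_roll [179.  223.5] 0.91 [0.616 0.26  0.   ]
top pill_bottle [333.6 191.6] 0.76 [ 0.69  -0.061  0.   ]
top wax_tin [336.3 265.1] 0.78 [ 0.536 -0.069  0.   ]
0.7 [ 0.17558697 -0.59982783  0.2313334 ] [3.10973786e+00 4.45728547e-01 4.09372328e-05] 0.08577365648157671
```

View pics/scene.png

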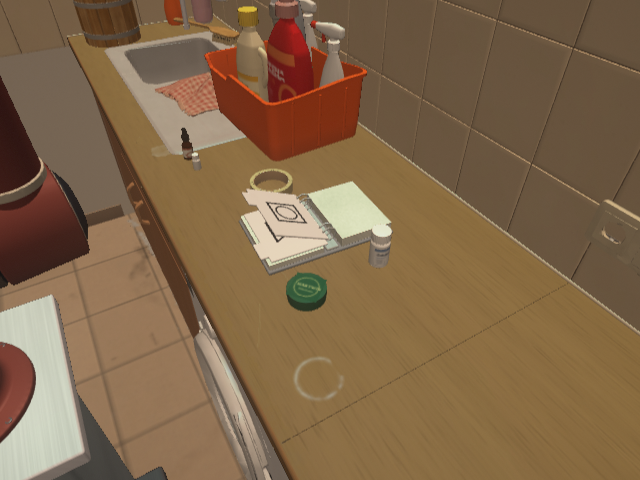

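View pics/top.png

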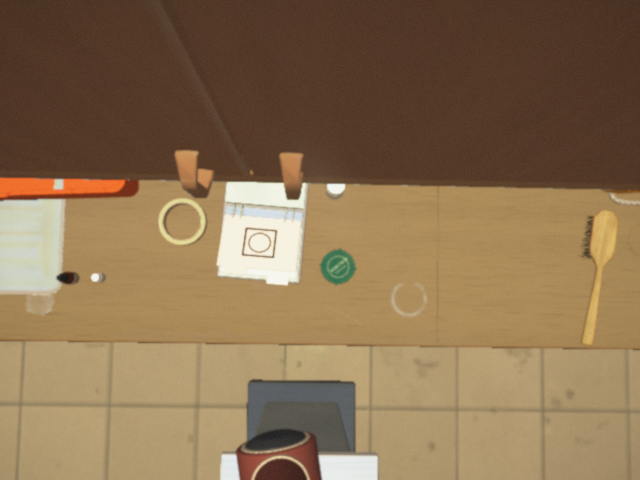

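The top view shows the guide's spine near (262,211), with the guide turned about -0.1 rad. The tin is at (338,266), the tape at (182,221) and the bottle at (335,188). A cabinet overhangs everything above row 185. In the scene view the raised leaf's outer edge is near (258,212).

Run:
```python
from h import *
a=cv2.imread('pics/scene.png')[170:280,225:400];b=cv2.imread('pics/top.png')[165:295,205:320]
a=cv2.resize(a,None,fx=4,fy=4,interpolation=2);b=cv2.resize(b,None,fx=4,fy=4,interpolation=2)
cv2.imwrite('pics/a.png',a);cv2.imwrite('pics/b.png',b)
print(tri((258.5,209.1),(254.3,271.3)),tri((312.6,217.4),(262.5,210.8)))
for c in['scene','top']: print(c,ray(c,(320,240)), ctrl.calibration(c)['fx'])
g=np.array([.638,.086,0]);
for y in(-.05,-.1,-.15):
  ex=np.array([np.cos(y),np.sin(y),0])
  for th in(.4,.55,.7):
    P=g+[0,0,.03]-.125*np.cos(th)*ex+[0,0,.125*np.sin(th)]
    print(y,th,np.round(P,3),np.round(proj('scene',P),1),np.round(proj('top',P),1))
```

```text
(array([0.52071031, 0.09290483, 0.08616406]), np.float64(0.0050060107492784795)) (array([0.6396961 , 0.08737829, 0.02294896]), np.float64(0.008477010745169678))
scene (array([ 0.28024445, -0.54507633,  0.61373136]), array([ 0.37754127,  0.64132412, -0.66796423])) 461.41185013686334
top (array([ 0.49727286, -0.00450374,  1.26696262]), array([ 0.07104457, -0.02309364, -0.99721963])) 609.7914571712801
-0.05 0.4 [0.523 0.092 0.079] [258.9 212.3] [255.8 269. ]
-0.05 0.55 [0.532 0.091 0.095] [262.5 203.9] [255.4 264.3]
-0.05 0.7 [0.543 0.091 0.111] [267.4 195.6] [255.2 258.3]
-0.1 0.4 [0.523 0.097 0.079] [257.8 210.6] [252.8 268.7]
-0.1 0.55 [0.532 0.097 0.095] [261.4 202.3] [252.6 264.1]
-0.1 0.7 [0.543 0.096 0.111] [266.5 194.2] [252.7 258.1]
-0.15 0.4 [0.524 0.103 0.079] [256.9 208.8] [249.9 268.3]
-0.15 0.55 [0.533 0.102 0.095] [260.6 200.7] [249.9 263.7]
-0.15 0.7 [0.543 0.1   0.111] [265.6 192.8] [250.2 257.7]
```

View pics/a.png

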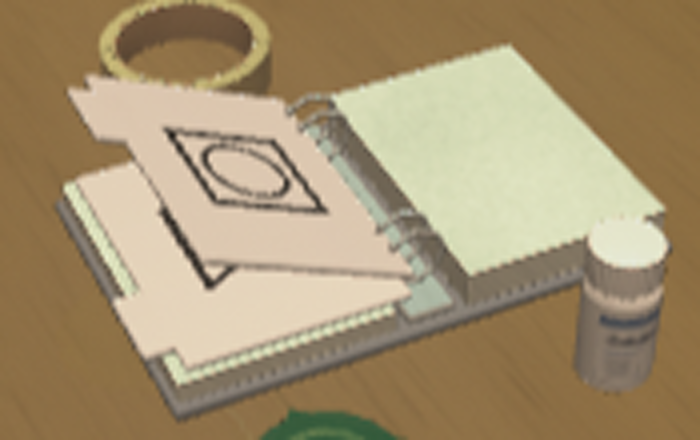

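View pics/b.png

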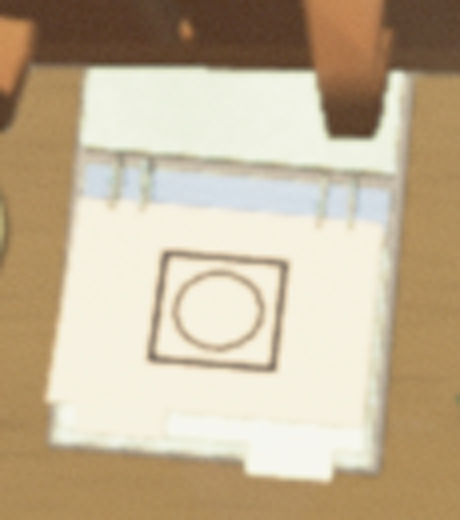

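Emit:
carry_out --moves '[{"x":0.5,"y":-0.5,"turn":0.125},{"x":0.5,"y":-0.5,"turn":0.125},{"x":0.5,"y":-1,"turn":0.125},{"x":0.5,"y":-1},{"x":0.5,"y":-1},{"x":0.5,"y":-1},{"x":0.5,"y":-1},{"x":0.5,"y":-1}]' --grip 0

```text
validation failed for argument at $.mo...
```

Emit:
carry_out --moves '[{"x":0.5,"y":-1},{"x":0.5,"y":-1},{"x":0.5,"y":-1},{"x":0.5,"y":-1},{"x":0.5,"y":-1},{"x":0.5,"y":-1},{"x":0.5,"y":-1},{"x":0.5,"y":-1}]'

```text
validation failed for argument at $.mo...
```

Emit:
carry_out --moves '[{"x":0.5,"y":-0.5,"z":0,"turn":0.125},{"x":0.5,"y":-0.5,"z":0,"turn":0.125},{"x":0.5,"y":-1,"z":0,"turn":0.125},{"x":0.5,"y":-1,"z":0,"turn":0},{"x":0.5,"y":-1,"z":0,"turn":0},{"x":0.5,"y":-1,"z":0,"turn":0},{"x":0.5,"y":-1,"z":0,"turn":0},{"x":0.5,"y":-1,"z":0,"turn":0}]' --grip 0

```text
t: 1.5
tool_pos: [0.28, -0.4247, 0.2315]
tool_rot: [3.138, -0.142, 0.0]
contact_force: [-0.0, 0.6, -0.6]
opening: 0.0
grip_force: 0.0
```

Emit:
carry_out --moves '[{"x":0.4,"y":-1,"z":0,"turn":0},{"x":0.4,"y":-1,"z":0,"turn":0},{"x":0.4,"y":-1,"z":0,"turn":0},{"x":0.4,"y":-1,"z":0,"turn":0},{"x":0.4,"y":-1,"z":0,"turn":0},{"x":0.4,"y":-1,"z":0,"turn":0},{"x":0.4,"y":-1,"z":0,"turn":0},{"x":0.4,"y":-1,"z":0,"turn":0}]'

```text
t: 2.3
tool_pos: [0.3776, -0.2327, 0.2315]
tool_rot: [3.138, -0.142, 0.001]
contact_force: [0.4, -0.2, 0.4]
opening: 0.0001
grip_force: 0.0
```

Emit:
carry_out --moves '[{"x":0.2,"y":-1,"z":0,"turn":0},{"x":0.2,"y":-1,"z":0,"turn":0},{"x":0.2,"y":-1,"z":0,"turn":0},{"x":0.2,"y":-1,"z":0,"turn":0},{"x":0.2,"y":-1,"z":0.3,"turn":0},{"x":0.2,"y":-1,"z":0.3,"turn":0},{"x":0.2,"y":-1,"z":0.3,"turn":0},{"x":0.2,"y":-1,"z":0.3,"turn":0}]'

```text
t: 3.1
tool_pos: [0.4353, -0.0371, 0.2013]
tool_rot: [3.138, -0.142, 0.001]
contact_force: [-0.4, -0.3, 0.3]
opening: 0.0003
grip_force: 0.0
```

Emit:
carry_out --moves '[{"x":0.2,"y":-1,"z":0,"turn":0},{"x":0.2,"y":-1,"z":0,"turn":0},{"x":0.2,"y":-1,"z":0.3,"turn":0},{"x":0.2,"y":-1,"z":0.5,"turn":0},{"x":0.1,"y":-1,"z":0.7,"turn":0},{"x":0.1,"y":-0.5,"z":0.7,"turn":0},{"x":0.1,"y":0,"z":0.7,"turn":0},{"x":0,"y":0,"z":0.7,"turn":0}]'

```text
t: 3.9
tool_pos: [0.4752, 0.0969, 0.1109]
tool_rot: [-3.138, 0.14, -0.001]
contact_force: [0.1, -0.4, 0.1]
opening: -0.0002
grip_force: 0.0
```

Emit:
carry_out --moves '[{"x":0,"y":0,"z":0.7,"turn":0},{"x":0,"y":0,"z":0.7,"turn":0},{"x":0,"y":0,"z":0.4,"turn":0},{"x":0,"y":0,"z":0,"turn":0},{"x":0,"y":0,"z":0,"turn":0},{"x":0,"y":0,"z":0,"turn":0},{"x":0,"y":0,"z":0,"turn":0},{"x":0,"y":0,"z":0,"turn":0}]'

```text
t: 4.7
tool_pos: [0.4754, 0.0964, 0.0671]
tool_rot: [-3.138, 0.142, -0.002]
contact_force: [0.2, -0.5, -0.2]
opening: 0.0001
grip_force: 0.0
```

Run:
```python
from h import *
a=ctrl.get_image('scene')[150:280,200:400,::-1];b=ctrl.get_image('top')[130:330,150:370,::-1]
a=cv2.resize(a,(800,520),interpolation=2);cv2.imwrite('pics/c.png',a)
cv2.imwrite('pics/d.png',cv2.resize(b,(660,600),interpolation=2))
print(ctrl.get_obs()['tool_pos'],ctrl.get_obs()['contact_force'],proj('scene',np.array(ctrl.get_obs()['tool_pos'])))
```

```text
[0.47514144 0.09635395 0.06673116] [ 0.54009493 -0.20483023  0.38999214] [np.float64(234.61023168517528), np.float64(224.1453427874716)]
```

View pics/c.png

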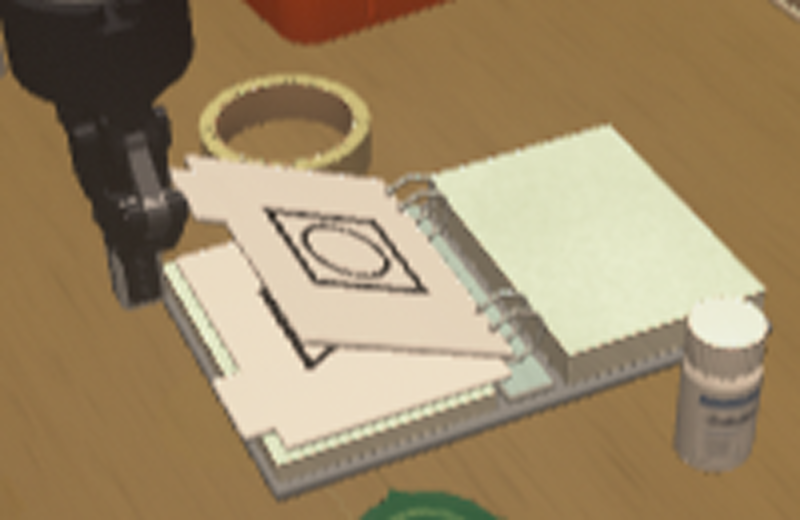

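View pics/d.png

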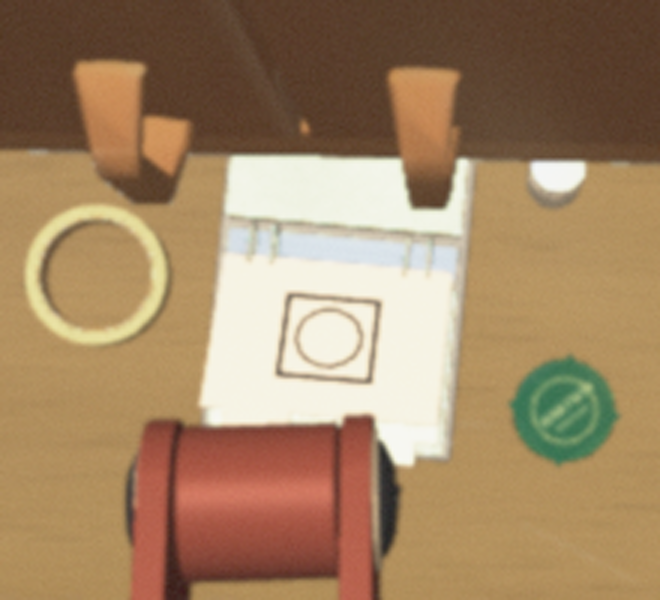

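The scene crop shows the closed fingertip at about (234,224), short of the leaf edge near (259,210), with the leaf at about 0.42 rad. The top crop shows the wrist clear of the cabinet handles. Next I move in to touch the edge, then follow its arc.

Emit:
carry_out --moves '[{"x":0.3,"y":0,"z":0,"turn":0},{"x":0.3,"y":0,"z":0,"turn":0},{"x":0.3,"y":0,"z":0,"turn":0},{"x":0.2,"y":0,"z":0,"turn":0},{"x":0.2,"y":0,"z":0,"turn":0},{"x":0.1,"y":0,"z":-0.1,"turn":0},{"x":0.1,"y":0,"z":-0.2,"turn":0},{"x":0.1,"y":0,"z":-0.2,"turn":0}]'

```text
t: 5.6
tool_pos: [0.5143, 0.0928, 0.0789]
tool_rot: [3.138, -0.142, -0.002]
contact_force: [-2.2, 1.5, -0.9]
opening: -0.0001
grip_force: 0.7
```

Emit:
carry_out --moves '[{"x":0.1,"y":0,"z":0,"turn":0},{"x":0.1,"y":0,"z":0,"turn":0},{"x":0.1,"y":0,"z":-0.1,"turn":0},{"x":0.1,"y":0,"z":-0.15,"turn":0},{"x":0.1,"y":0,"z":-0.15,"turn":0},{"x":0.1,"y":0,"z":-0.1,"turn":0},{"x":0.1,"y":0,"z":-0.1,"turn":0},{"x":0.1,"y":0,"z":-0.1,"turn":0}]'

```text
t: 6.4
tool_pos: [0.5316, 0.0914, 0.0961]
tool_rot: [-3.138, 0.141, 0.013]
contact_force: [-11.3, 1.6, 7.3]
opening: 0.0001
grip_force: 5.8
```

Run:
```python
from h import *
a=ctrl.get_image('scene')[130:260,200:400,::-1]
cv2.imwrite('pics/e.png',cv2.resize(a,(800,520),interpolation=2))
```

```text
(no output)
```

View pics/e.png

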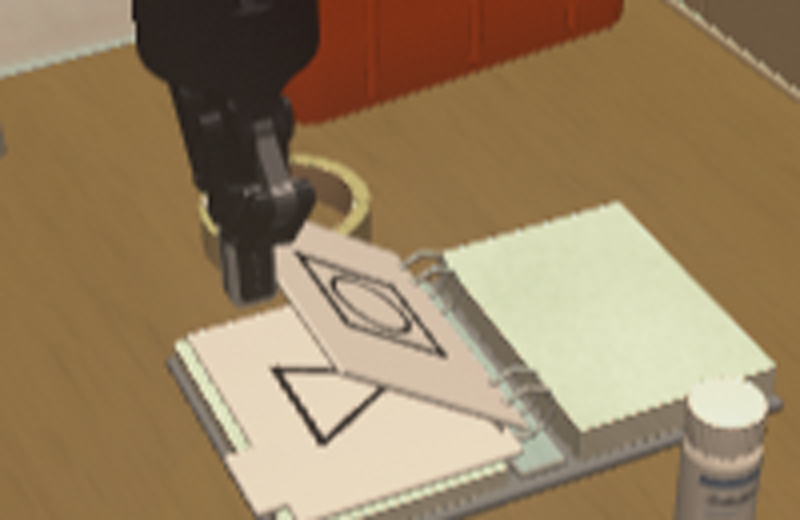

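The leaf is rising on the fingertip, which sits about 14 mm below its edge. The lower leaf is still flat.

Emit:
carry_out --moves '[{"x":0.05,"y":0,"z":-0.12,"turn":0},{"x":0.1,"y":0,"z":-0.14,"turn":0},{"x":0.1,"y":0,"z":-0.12,"turn":0},{"x":0.1,"y":0,"z":-0.1,"turn":0},{"x":0.1,"y":0,"z":-0.1,"turn":0},{"x":0.1,"y":0,"z":-0.1,"turn":0},{"x":0.1,"y":0,"z":-0.1,"turn":0},{"x":0.1,"y":0,"z":-0.08,"turn":0}]'

```text
t: 7.25
tool_pos: [0.5529, 0.0897, 0.1186]
tool_rot: [-3.138, 0.141, 0.002]
contact_force: [-4.0, 1.6, 3.0]
opening: 0.0001
grip_force: 2.2
```

Emit:
carry_out --moves '[{"x":0.12,"y":0,"z":-0.06,"turn":0},{"x":0.14,"y":0,"z":-0.06,"turn":0},{"x":0.14,"y":0,"z":-0.05,"turn":0},{"x":0.14,"y":0,"z":-0.03,"turn":0},{"x":0.14,"y":0,"z":0,"turn":0},{"x":0.14,"y":0,"z":0,"turn":0},{"x":0.14,"y":0,"z":0,"turn":0},{"x":0.14,"y":0,"z":0,"turn":0}]'

```text
t: 8.05
tool_pos: [0.5811, 0.0867, 0.1227]
tool_rot: [3.138, -0.142, 0.0]
contact_force: [-1.5, 0.2, 1.9]
opening: 0.0002
grip_force: 0.9
```

Emit:
carry_out --moves '[{"x":0.16,"y":0,"z":0,"turn":0},{"x":0.16,"y":0,"z":0,"turn":0},{"x":0.16,"y":0,"z":0,"turn":0},{"x":0.16,"y":0,"z":0,"turn":0},{"x":0.16,"y":0,"z":0,"turn":0},{"x":0.16,"y":0,"z":0,"turn":0},{"x":0.16,"y":0,"z":0,"turn":0},{"x":0.16,"y":0,"z":0,"turn":0}]'

```text
t: 8.85
tool_pos: [0.6136, 0.084, 0.1239]
tool_rot: [-3.138, 0.142, -0.003]
contact_force: [-2.5, 0.2, 5.7]
opening: -0.0
grip_force: 1.3
```

Emit:
carry_out --moves '[{"x":0.2,"y":0,"z":0,"turn":0},{"x":0.2,"y":0,"z":0,"turn":0},{"x":0.2,"y":0,"z":0,"turn":0},{"x":0.2,"y":0,"z":0,"turn":0},{"x":0.2,"y":0,"z":0.05,"turn":0},{"x":0.2,"y":0,"z":0.1,"turn":0},{"x":0.2,"y":0,"z":0.1,"turn":0},{"x":0.2,"y":0,"z":0.1,"turn":0}]'

```text
t: 9.65
tool_pos: [0.6524, 0.0802, 0.1131]
tool_rot: [3.138, -0.142, -0.002]
contact_force: [-0.4, 0.3, 0.9]
opening: -0.0002
grip_force: 0.6
```

Run:
```python
from h import *
a=ctrl.get_image('scene')[100:260,200:420,::-1]
cv2.imwrite('pics/f.png',cv2.resize(a,(800,580),interpolation=2))
```

```text
(no output)
```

View pics/f.png

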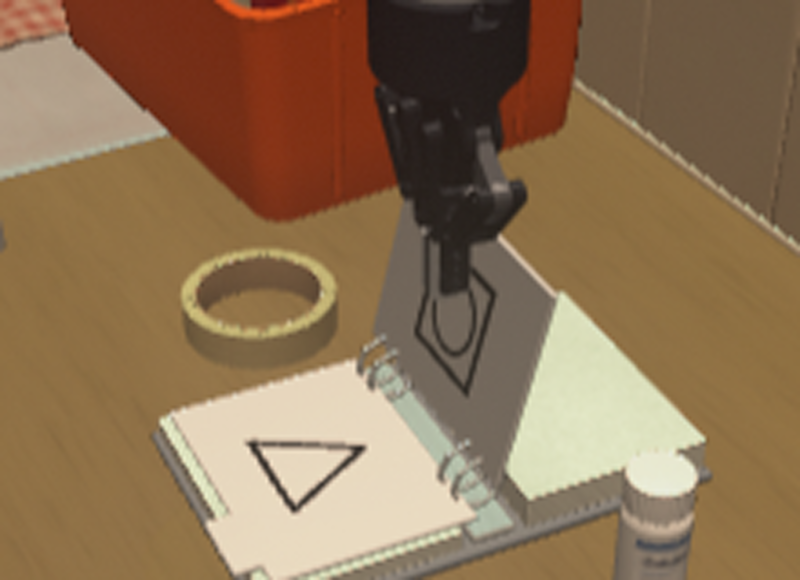

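The leaf is past upright, at about 1.9 rad, with the fingertip on its near face. I follow the arc down on the far side.

Emit:
carry_out --moves '[{"x":0.16,"y":0,"z":0.06,"turn":0},{"x":0.16,"y":0,"z":0.08,"turn":0},{"x":0.16,"y":0,"z":0.1,"turn":0},{"x":0.16,"y":0,"z":0.1,"turn":0},{"x":0.16,"y":0,"z":0.1,"turn":0},{"x":0.16,"y":0,"z":0.12,"turn":0},{"x":0.16,"y":0,"z":0.14,"turn":0},{"x":0.14,"y":0,"z":0.14,"turn":0}]'

```text
t: 10.5
tool_pos: [0.6842, 0.0774, 0.0928]
tool_rot: [3.138, -0.142, 0.0]
contact_force: [-0.5, -0.2, 1.7]
opening: -0.0001
grip_force: 0.5
```

Emit:
carry_out --moves '[{"x":0.1,"y":0,"z":0.14,"turn":0},{"x":0.1,"y":0,"z":0.14,"turn":0},{"x":0.1,"y":0,"z":0.14,"turn":0},{"x":0.1,"y":0,"z":0.14,"turn":0},{"x":0.1,"y":0,"z":0.14,"turn":0},{"x":0.1,"y":0,"z":0.14,"turn":0},{"x":0.1,"y":0,"z":0.14,"turn":0},{"x":0.1,"y":0,"z":0.14,"turn":0}]'

```text
t: 11.3
tool_pos: [0.7035, 0.0757, 0.0644]
tool_rot: [-3.138, 0.142, 0.002]
contact_force: [-1.2, 0.0, -0.0]
opening: 0.0004
grip_force: 0.4
```

Emit:
carry_out --moves '[{"x":0.1,"y":0,"z":0.15,"turn":0},{"x":0.1,"y":0,"z":0.15,"turn":0},{"x":0.05,"y":0,"z":0.15,"turn":0},{"x":0,"y":0,"z":0.15,"turn":0},{"x":0,"y":0,"z":0.15,"turn":0},{"x":0,"y":0,"z":0.15,"turn":0},{"x":0,"y":0,"z":0.15,"turn":0},{"x":0,"y":0,"z":0.1,"turn":0}]'

```text
t: 12.1
tool_pos: [0.7098, 0.0751, 0.0359]
tool_rot: [3.138, -0.142, -0.0]
contact_force: [-0.4, 0.2, 1.2]
opening: 0.0001
grip_force: 0.4
```

Emit:
carry_out --moves '[{"x":0,"y":0,"z":0.06,"turn":0},{"x":0,"y":0,"z":0.04,"turn":0},{"x":0,"y":0,"z":0.04,"turn":0},{"x":0,"y":0,"z":0,"turn":0},{"x":0,"y":0,"z":0,"turn":0},{"x":0,"y":0,"z":0,"turn":0},{"x":0,"y":0,"z":0,"turn":0},{"x":0,"y":0,"z":0,"turn":0}]'

```text
t: 12.9
tool_pos: [0.7098, 0.0751, 0.0328]
tool_rot: [-3.138, 0.142, 0.0]
contact_force: [-0.5, -0.2, -0.7]
opening: 0.0001
grip_force: 0.0
```

Emit:
carry_out --moves '[{"x":0,"y":0,"z":0.04,"turn":0},{"x":0,"y":0,"z":0.04,"turn":0},{"x":0,"y":0,"z":0.03,"turn":0},{"x":0,"y":0,"z":0,"turn":0},{"x":0,"y":0,"z":0,"turn":0},{"x":0,"y":0,"z":0,"turn":0},{"x":0,"y":0,"z":0,"turn":0},{"x":0,"y":0,"z":0,"turn":0}]'

```text
t: 13.7
tool_pos: [0.71, 0.0751, 0.032]
tool_rot: [3.138, -0.141, -0.001]
contact_force: [-4.5, 0.7, 9.1]
opening: -0.0001
grip_force: 4.2
```

Pressed flat: it stopped at z 32 mm with 9 N. I lift straight up, then back off and check.

Emit:
carry_out --moves '[{"x":0,"y":0,"z":-0.2,"turn":0},{"x":0,"y":0,"z":-0.4,"turn":0},{"x":0,"y":0,"z":-0.6,"turn":0},{"x":-0.3,"y":0,"z":-0.6,"turn":0},{"x":-1,"y":0,"z":-0.6,"turn":0},{"x":-1,"y":0,"z":-0.6,"turn":0},{"x":-1,"y":0,"z":-0.2,"turn":0},{"x":-1,"y":0,"z":0,"turn":0}]'

```text
t: 14.5
tool_pos: [0.6034, 0.0849, 0.113]
tool_rot: [-3.138, 0.142, -0.007]
contact_force: [0.3, 0.2, 0.4]
opening: 0.0002
grip_force: 0.0
```

Emit:
carry_out --moves '[{"x":-1,"y":0,"z":0,"turn":0},{"x":-1,"y":0,"z":0,"turn":0},{"x":-1,"y":0,"z":0,"turn":0},{"x":-0.5,"y":0,"z":0,"turn":0},{"x":0,"y":0,"z":0,"turn":0},{"x":0,"y":0,"z":0,"turn":0},{"x":0,"y":0,"z":0,"turn":0},{"x":0,"y":0,"z":0,"turn":0}]'

```text
t: 15.3
tool_pos: [0.5166, 0.0925, 0.1103]
tool_rot: [-3.138, 0.142, -0.001]
contact_force: [0.2, -0.3, 0.3]
opening: 0.0003
grip_force: 0.0
```

Run:
```python
from h import *
a=ctrl.get_image('scene')[130:290,200:420,::-1]
cv2.imwrite('pics/g.png',cv2.resize(a,(800,580),interpolation=2))
for n in ['guide','leaf_edge','tape_roll','wax_tin']:
  for e in ctrl.mark_of('scene',n)[:1]: print(n,np.round(e['pixel'],1),e['confidence'])
ex=np.array([.996,-.09,0])
for th in (3.14,3.06,2.95): print(th,proj('scene',np.array([.638,.086,.03])-.125*np.cos(th)*ex+[0,0,.125*np.sin(th)]))
```

```text
guide [315.8 225.2] 0.94
leaf_edge [370.1 200.5] 0.92
tape_roll [271.4 190.6] 0.73
wax_tin [305.9 297.3] 0.78
3.14 [np.float64(368.3916255901767), np.float64(199.4134487776494)]
3.06 [np.float64(368.57616054468724), np.float64(195.6200643082377)]
2.95 [np.float64(368.28128088868954), np.float64(190.51724493596106)]
```

View pics/g.png

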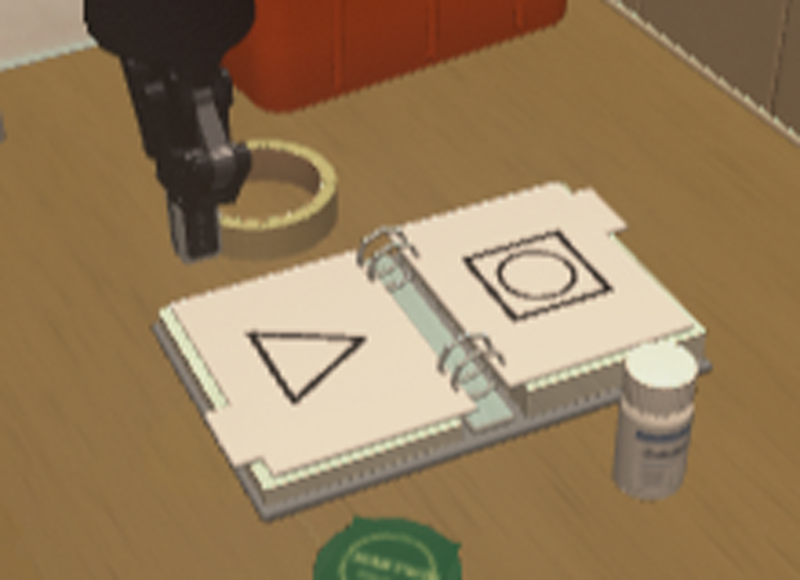

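The circle leaf lies flat on the far side, with its edge at (370,200) where the flat pose predicts (368,199). The triangle leaf is flat on the near side, nothing else has moved, and the arm is clear.

```bash
python3 -c "
from station import ctrl
print(ctrl.finish_job())"
```

```text
the job is handed in; nothing more can be done
None
```

I turned the upper leaf over its spine and pressed it flat on the far side, and the job is handed in. The last picture shows the lower leaf, the guide and the things around it in place; no verdict came back.

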